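# Hold the bench magnifier over a test cassette

### The arm

A 7-joint arm with a two-finger parallel gripper is mounted at the origin on the work surface. World frame = base frame: x ahead of the robot, y to its left, z up, the work surface at z = 0. Lengths are in mm, angles in rad, forces in N, time in s.
With the tool pointing down it reaches from about 400 to 875 mm from the base axis. Payload 4.4 kg.
Tool frame: the origin (TCP) lies at the centre of the arm's flange, where the gripper is bolted on; the fingertips stand 173 mm ahead of it and the grasp point (between the pads) lies 155 mm ahead of it; z points along the fingers, y is the direction in which the jaws open and shut (so a half turn about z gives the same grasp; the last joint's range is limited). The gripper opens to 85 mm and grips with 20 to 120 N. Pads are 22 mm wide; open, the fingers measure 114 mm over their backs; the gripper's body (76 mm by 85 mm) begins 54 mm behind the grasp point. The pads swing forward as they close: fully open they stand 13 mm farther back than shut.
Start: joints at [-1.357, 0.628, 0.038, 1.517, -0.027, 0.996, -0.02], TCP at [179.487, 624.74, 404.713] pointing down, gripper open.
Joint ranges: [-3.06, 3.06], [-0.37, 2.12], [-1.25, 1.32], [0.18, 2.47], [-1.1, 4.24], [0.23, 1.98], [-2.94, 2.94]. Speed limits (rad/s): [2.57, 2.57, 3.14, 3.14, 3.14, 3.14, 3.14].

### API

Orientations are given as [roll, pitch, yaw] about the fixed x, y, z axes, in that order (R = Rz(yaw) Ry(pitch) Rx(roll)).
In Python, from cell import * gives the robot as it stands. The module is installed in compiled form; this text tells all that it offers.
- The arm moves only by the shell command python3 -m jog 'ROWS'. ROWS is JSON, one flat list of numbers, 5 for each row, row after row: the shift along the tool's x, y, z in mm, then the turn about the tool's z in degrees, then the finger opening in mm, from 0 to 85.4. A call has 1 to 20 rows; each row is the pose to reach, as a shift and turn from the pose commanded when the call began, along the tool's axes at that moment; what a row does not reach only later rows make up. A row lasts 1/12 s, in which the tool goes at most 41.7 mm and 7.16 degrees, less where a joint would pass 70% of its speed; a pose out of reach is approached as far as the arm can. A call with a gripper value outside its range is refused whole. The fingers move at their own pace and stop on an object; the grip force is fixed at half the most. Time passes only in rows, so rows that repeat a pose let the fingers close. It gives the time, the measured TCP pose, the force and the opening at its end, in the units of the state.
- read_state(): the state, without advancing time (a new reading comes with each control period).
- get_image(name): name is "side" or "top" or "wrist"; returns (picture, depth): 384x512x3 uint8, blue, green, red; 384x512 float32, mm along the optical axis (not along the pixel's ray), 0 where there is no reading.
- camera_params(name): a dict with "K" (3x3 intrinsics, pixels), "dist_coeffs" ([k1, k2, p1, p2, k3] as OpenCV has them; the pictures are not rectified), "T" (4x4, takes a point from camera to world coordinates). Camera axes: x right, y up, looking along -z (the intrinsics and any distortion apply to the point x, -y, -z); pixel columns grow to the right and rows downward; lengths in mm; the calibration is good to about 2 mm. A picture is of the moment at which its call begins: read the wrist's pose just before it. camera_params takes no time and is no camera call; for the wrist camera it gives the pose at the moment of the call.
- finish_job(): hands the job in, once; it reports no verdict.
The state is a dict: "clock": time; "qpos": joint angles; "qd": joint speeds; "tau": joint torques, N m; "eef_pos": TCP position; "tool_rot": TCP orientation; "force": force on the tool from outside, world axes, zero at the start; "torque": the same for the moment, N m; "width": finger opening in mm.
Only numpy, scipy, OpenCV 4.12 (cv2) and the standard library are available. Lean on these libraries where they do the work, as an engineer would, in place of code of your own. Each camera call takes 0.05 s, during which the arm holds its last target.

### The job

Get the bench magnifier ready and hold it over the test cassette for reading: first turn the blue clamp knob clockwise until it clicks past its detent and let go of it, then push the red lock button all the way down, then take the orange handle and pull the telescoping boom out until its black pointer stands at the red index mark on the scale. The boom pulls itself back in, so finish while still gripping the handle and keeping the pointer at the mark; leave the bottles, rack and boxes around it where they are.

Things in the scene. Friction and masses are not known exactly. Their poses are not given: they have to be found in the camera images.
- stand: fixed magnifier stand, grey foot and white horizontal outer tube (30 mm square, axis 100 mm above the table, 135 mm long). Origin on the table under the tube's mouth; z up; the boom slides out along the stand's own -y. In the stand's frame (mm): knob axis at x 0, y 170; button axis at x 0, y 40; handle axis at x 0, y -50 when the boom is stowed; white scale strip 14 mm wide with black ticks every 10 mm at x 39 to 53, y 25 to -200, top 106 high. Tube top 115 high.
- knob_grip (a point): grip point of the blue clamp knob: on its vertical axis, 136 mm above the table, 10 mm below the knob's top. The grip is a bar 42 mm long, 14 mm thick, 34 mm tall, on a black disc 44 mm across (disc top 114 mm above the table; around it only a plate and a detent housing lower than 111 mm). With the knob at 0 the bar lies along the stand's x axis. Site axes turn with the knob (x along the bar).
- knob (a joint): knob angle in rad, grows clockwise seen from above, 0 to 1.35 (stop). Starts at 0 to 0.3. A sprung detent resists from about 0.58 to 0.8 (about 0.1 N m), then pushes on to 1.02: past 1.05 it has clicked past. Friction keeps it where it is left.
- button_top (a point): centre of the top of the red round lock button, 26 mm diameter, on top of the outer tube, 129 mm above the table when up. It stands in a black ring 40 mm across whose top is 121 mm above the table.
- button (a joint): button travel in m: 0 up (boom locked), 0.006 fully down (boom free). Takes about 4 to 5 N to push; it has no spring and stays down.
- boom (a joint): boom extension in m: 0 stowed, to 0.13 (stop). Once unlocked it slides freely but a spring pulls it back in with about 5 to 7 N the whole way; locked, it moves at most 2 mm.
- handle (a point): orange upright round handle on the boom (its solid is called boom_c5), 18 mm diameter, standing clear from 113 to 165 mm above the table; this point is on its axis at 145 mm, 20 mm below its top. Below it is the boom, 18 mm wide, top 109 mm, and a black collar of 24 mm diameter up to 112 mm. Axes as the stand's; it moves along the stand's -y. The lens (80 mm across, top 105 mm high) is centred 65 mm beyond it.
- pointer (a point): tip of the black pointer bar (3 mm wide) that sticks out sideways from the boom at the handle, in the stand's +x, just over the scale: 36 mm beside the handle's axis and level with it along the boom, 112 mm above the table.
- mark (a point): the red index mark (3 mm wide line, clipped over the scale), its end next to the pointer's path, 109 mm high. Axes as the stand's: the pointer is at the mark when both have the same place along the stand's y. It lies at a boom extension of 50 to 115 mm. The same fixed piece carries the tray with the white test cassette, on the table under the lens place.
- dropper_red: loose white dropper bottle with a red pointed cap, 28 mm diameter, 66 mm tall, standing near the boom on its scale side; origin at the centre of its underside. Leave alone.
- dropper_blue: loose white dropper bottle with a blue pointed cap, 28 mm diameter, 66 mm tall, standing near the boom on its scale side; origin at the centre of its underside. Leave alone.
- dropper_white: loose white dropper bottle with a white pointed cap, 28 mm diameter, 66 mm tall, standing near the boom on its scale side; origin at the centre of its underside. Leave alone.
- tube_rack: loose white tube rack, 75 x 200 x 40 mm, with capped tubes up to 92 mm high; origin at the centre of its underside. Leave alone.
- carton: loose yellow carton, 90 x 150 x 90 mm; origin at the centre of its underside. Leave alone.
- cassettes: loose pile of white test cassettes, 70 x 24 x 28 mm, one piece; origin at the centre of its underside. Leave alone.
Not all that is in view belongs to the job. Leave any turquoise look-alike of the part that bears mark alone.

How it is judged:
By the outcome, as a careful person would: the job done as asked, in the order asked, and still so for the second after the job is handed in, while the arm keeps its last pose, push and grip.
It also fails if it takes over 54 s, if anything falls off the work surface, if the arm or the gripper's body presses on something with over 40 N, if the wrist force passes 120 N, or if a joint passes its speed limit or range.

## Working session

There is one attempt and no reset: what is moved stays moved. The work goes in short steps, Python scripts to look and compute and a shell command to move; the robot and the scene stay as the last step left them, time stands still between calls to the robot, and variables do not carry over. Pictures are saved under pics/ and viewed, and the job is handed in when it is done.

```bash
mkdir -p pics; python3 - <<'E'
from cell import *
import cv2
s=read_state();print(s)
for n in ("side","top","wrist"):
    p,d=get_image(n);cv2.imwrite(f"pics/{n}0.png",p)
    import numpy as np
    np.save(f"pics/{n}0.npy",d)
    c=camera_params(n);print(n,c)
E
```

```text
{'clock': 0.0, 'qpos': array([-1.35679368,  0.62934659,  0.03846297,  1.51835288, -0.02700669,
        0.99631266, -0.01998606]), 'qd': array([ 0.00092158, -0.00023671, -0.00016076,  0.00093621, -0.00162909,
       -0.00056403, -0.00027138]), 'tau': array([ 7.68112259e-04, -5.63413203e+01,  1.22631602e+00, -1.93444204e+01,
        1.10039275e-02,  1.03064929e-02,  9.46803084e-06]), 'eef_pos': array([179.40379532, 624.44735841, 403.79370325]), 'tool_rot': array([-3.13969204e+00,  3.16544746e-05,  2.86178367e+00]), 'force': array([-0.46809766, -0.68383345,  0.33170406]), 'torque': array([ 0.06306655, -0.01299487, -0.03450837]), 'width': 85.86092358745852}
side {'K': array([[351.99125118,   0.        , 254.64301008],
       [  0.        , 351.99125118, 189.92481928],
       [  0.        ,   0.        ,   1.        ]]), 'dist_coeffs': array([-0.07836944,  0.        ,  0.        ,  0.        ,  0.        ]), 'T': array([[ 8.99846415e-01,  2.87996350e-01, -3.27619493e-01,
         2.13257353e+02],
       [-4.36142995e-01,  5.81165242e-01, -6.87041665e-01,
        -7.14872481e+02],
       [
[... 667 characters left out ...]
4199e+03],
       [ 0.00000000e+00,  0.00000000e+00,  0.00000000e+00,
         1.00000000e+00]])}
wrist {'K': array([[282.14861426,   0.        , 256.83751301],
       [  0.        , 282.14861426, 191.70208861],
       [  0.        ,   0.        ,   1.        ]]), 'dist_coeffs': array([-0.06805236,  0.        ,  0.        ,  0.        ,  0.        ]), 'T': array([[ 2.75400683e-01, -9.11836137e-01, -3.04482057e-01,
         1.00661786e+02],
       [ 9.61328181e-01,  2.60691052e-01,  8.88161212e-02,
         6.46503232e+02],
       [-1.61000088e-03, -3.17167203e-01,  9.48368269e-01,
         3.73635779e+02],
       [ 0.00000000e+00,  0.00000000e+00,  0.00000000e+00,
         1.00000000e+00]])}
```

View pics/side0.png

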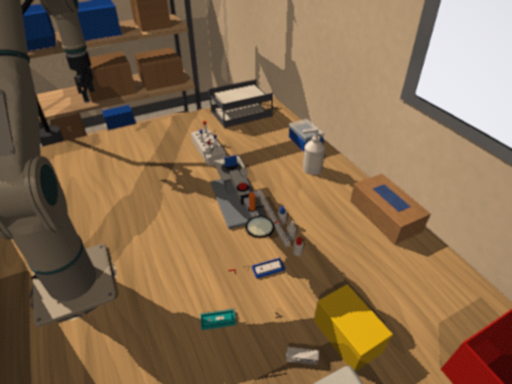

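View pics/top0.png

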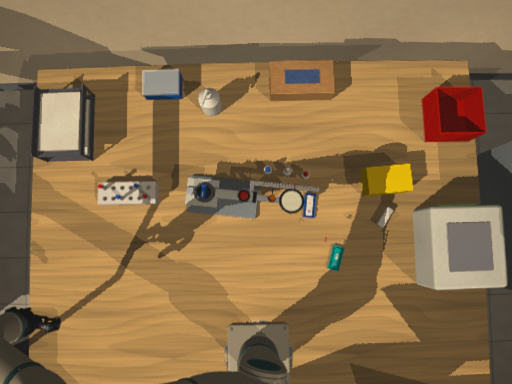

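View pics/wrist0.png

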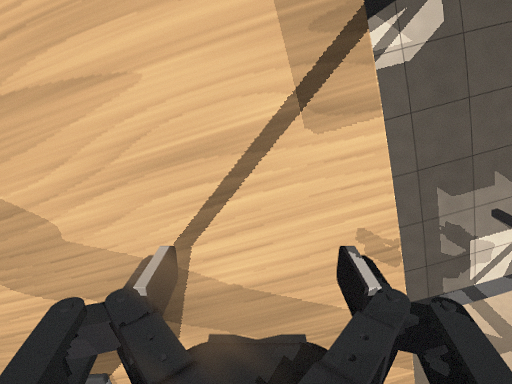

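```bash
cat > h.py <<'E'
import numpy as np, cv2
from cell import *
def ray(n,uv,c=None):
    c=c or camera_params(n)
    q=cv2.undistortPoints(np.array([[uv]],float),c["K"],c["dist_coeffs"])[0,0]
    d=c["T"][:3,:3]@np.array([q[0],-q[1],-1.0]); return c["T"][:3,3],d
def atz(n,uv,z,c=None):
    o,d=ray(n,uv,c); return o+d*(z-o[2])/d[2]
def proj(n,P,c=None):
    c=c or camera_params(n)
    T=np.linalg.inv(c["T"]);p=T[:3,:3]@np.array(P,float)+T[:3,3]
    r,_=cv2.projectPoints(np.array([[p[0],-p[1],-p[2]]]),np.zeros(3),np.zeros(3),c["K"],c["dist_coeffs"]);return r[0,0]
def tri(rays):
    A=np.zeros((3,3));b=np.zeros(3)
    for o,d in rays:
        d=d/np.linalg.norm(d);M=np.eye(3)-np.outer(d,d);A+=M;b+=M@o
    x=np.linalg.solve(A,b)
    return x,[np.linalg.norm((np.eye(3)-np.outer(d,d)/(d@d))@(x-o)) for o,d in rays]
def crop(src,dst,x0,y0,w,h,k):
    im=cv2.imread(src)[y0:y0+h,x0:x0+w]
    im=cv2.resize(im,None,fx=k,fy=k,interpolation=cv2.INTER_CUBIC)
    for i in range(0,w,10):
        cv2.line(im,(i*k,0),(i*k,6 if i%50 else 14),(0,255,0),1)
        if i%20==0: cv2.putText(im,str(x0+i),(i*k,24),0,.35,(0,255,0),1)
    for i in range(0,h,10):
        cv2.line(im,(0,i*k),(6,i*k),(0,255,0),1)
        if i%20==0:cv2.putText(im,str(y0+i),(8,i*k+4),0,.35,(0,255,0),1)
    cv2.imwrite(dst,im)
E
python3 - <<'E'
from h import *
crop("pics/top0.png","pics/top0c.png",180,150,155,80,5)
crop("pics/side0.png","pics/side0c.png",185,115,130,120,5)
E
```

```text
(no output)
```

View pics/top0c.png

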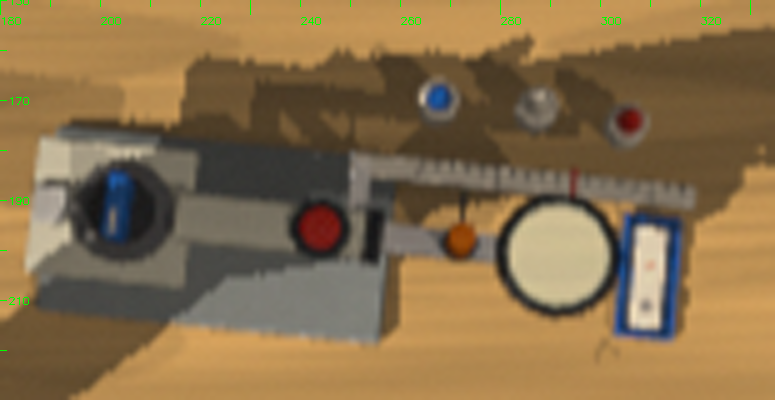

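View pics/side0c.png

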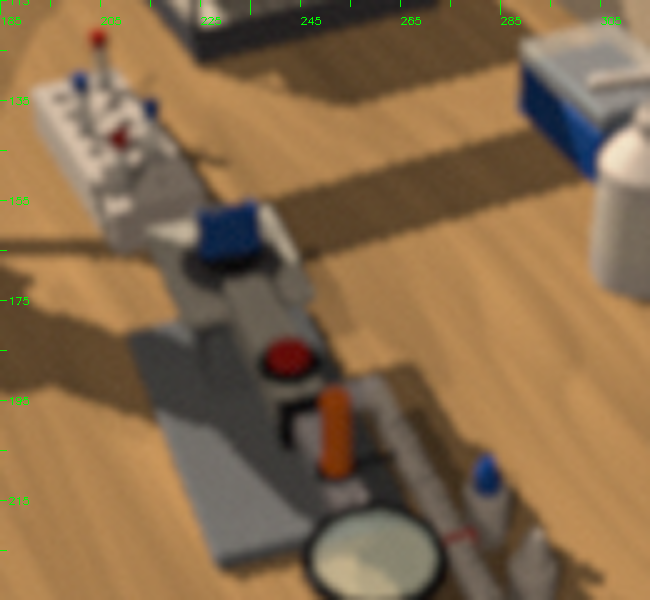

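```bash
python3 - <<'E'
from h import *
P={"knobtop":((203.3,191),(230.5,157.5),146),"button":((243.8,195.4),(242.5,185.7),129),"handletop":((271.8,197.5),(251.7,193.5),165),"mark":((294.6,186.3),(276.5,222),109)}
for k,(t,s,z) in P.items():
    x,e=tri([ray("top",t),ray("side",s)]);print(k,x.round(1),np.round(e,1),"topz",atz("top",t,z).round(1),"sidez",atz("side",s,z).round(1))
E
```

```text
knobtop [544.8 162.3 140.1] [1.3 1.3] topz [542.9 162.  146. ] sidez [543.  154.1 146. ]
button [529.4  34.6 122.2] [0.9 0.9] topz [527.9  34.8 129. ] sidez [527.1  26.9 129. ]
handletop [517.6 -53.5 164.2] [1.8 1.8] topz [515.8 -52.8 165. ] sidez [519.  -54.7 165. ]
mark [ 556.8 -130.4  106. ] [0.5 0.5] topz [ 555.9 -129.9  109. ] sidez [ 555.7 -133.1  109. ]
```

```bash
python3 -m jog '[-459,-455,0,-9,85,-459,-455,0,-9,85,-459,-455,0,-9,85,-459,-455,0,-9,85,-459,-455,0,-9,85,-459,-455,0,-9,85,-459,-455,0,-9,85,-459,-455,0,-9,85,-459,-455,0,-9,85,-459,-455,0,-9,85,-459,-455,0,-9,85,-459,-455,0,-9,85,-459,-455,0,-9,85,-459,-455,0,-9,85,-459,-455,0,-9,85,-459,-455,0,-9,85,-459,-455,0,-9,85,-459,-455,0,-9,85,-459,-455,0,-9,85,-459,-455,0,-9,85]'
python3 - <<'E'
from h import *
import pickle
s=read_state();print(s["clock"],s["qpos"].round(2),s["eef_pos"],s["tool_rot"])
c=camera_params("wrist");p,d=get_image("wrist");cv2.imwrite("pics/w1.png",p);pickle.dump((c,s),open("pics/w1.pkl","wb"))
cv2.imwrite("pics/w1b.png",cv2.resize(p,(768,576),interpolation=cv2.INTER_CUBIC))
E
```

```text
clock: 1.82
eef_pos: [494.4, 62.1, 404.6]
tool_rot: [3.141, -0.001, 3.021]
force: [-0.4, 0.1, -0.1]
width: 85.4
1.8167 [-0.22  0.41  0.06  1.93 -0.03  0.8   1.3 ] [494.36553585  62.13892561 404.56209305] [ 3.14097079e+00 -9.08485651e-04  3.02140234e+00]
```

View pics/w1b.png

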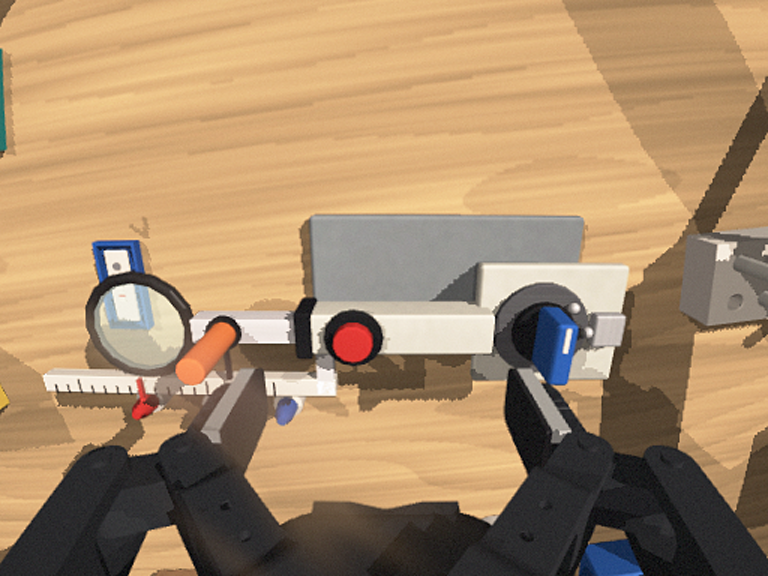

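```bash
python3 - <<'E'
from h import *
crop("pics/w1.png","pics/w1k.png",320,180,100,80,7)
crop("pics/w1.png","pics/w1m.png",50,190,160,95,5)
crop("pics/w1.png","pics/w1u.png",190,190,80,70,7)
E
```

```text
(no output)
```

View pics/w1k.png

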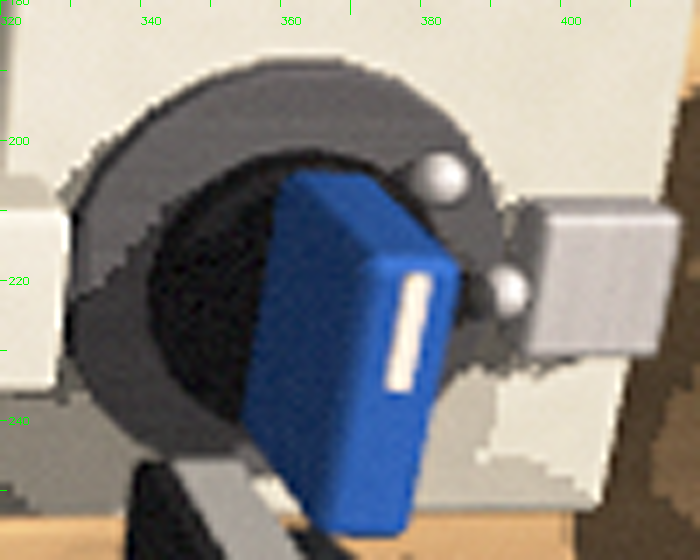

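View pics/w1m.png

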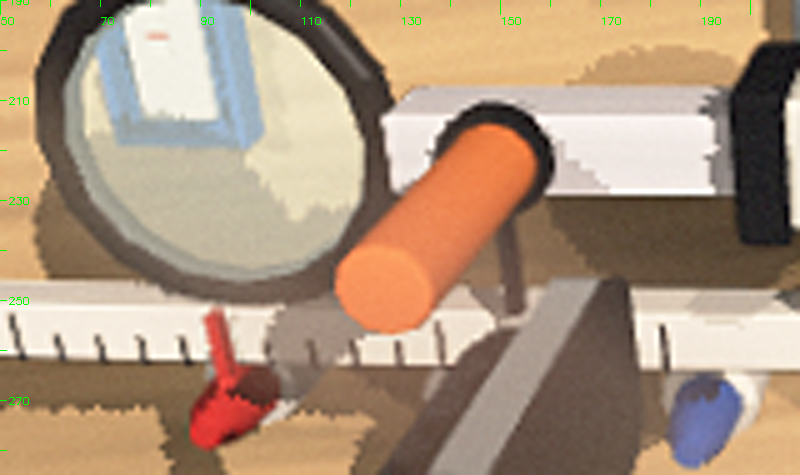

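View pics/w1u.png

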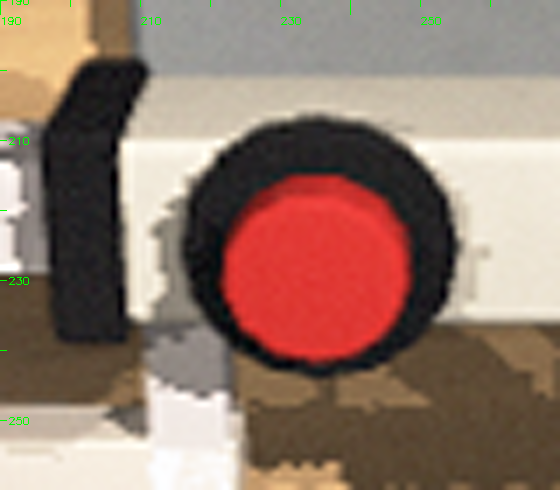

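```bash
python3 - <<'E'
from h import *
import pickle
c,s=pickle.load(open("pics/w1.pkl","rb"))
k=[(373.1,216.9),(385,217.4),(377.7,256.1),(366.9,256.1)]
K=[atz("wrist",p,146,c) for p in k];print(np.round(K,1));m=sum(K)/4;print("knob",m)
for a,b in((0,3),(1,2)):
    v=K[b]-K[a];print("bar",np.linalg.norm(v),np.degrees(np.arctan2(v[1],v[0])))
for n,p,z in(("btn",(235.1,228.9),129),("handle",(126.8,247.6),165),("ptr",(153.2,252.6),112),("mark",(92.6,252),109)):
    print(n,atz("wrist",p,z,c).round(1))
n=lambda t,w:[x if isinstance(x,list) else x.round(1) for x in tri([ray("top",t),ray("wrist",w,c)])]
print("knob",n((203.3,191),(375.7,236.6)))
print("btn",n((243.8,195.4),(235.1,228.9)))
print("han",n((271.8,197.5),(126.8,247.6)))
print("mark",n((294.6,186.8),(92.6,254)))
E
```

```text
[[524.4 162.5 146. ]
 [526.3 173.3 146. ]
 [565.5 167.7 146. ]
 [564.1 157.4 146. ]]
knob [545.06151792 165.23466843 146.        ]
bar 40.00487770084083 -7.3052541057884355
bar 39.62249112305179 -8.13998164263832
btn [529.1  36.6 129. ]
handle [519.  -52.9 165. ]
ptr [554.8 -57.1 112. ]
mark [ 548.7 -126.6  109. ]
knob [array([541.7, 162.1, 151.6]), [np.float64(0.9594851542140518), np.float64(0.9594851542142192)]]
btn [array([528.3,  35.8, 129.8]), [np.float64(1.0970633485256338), np.float64(1.097063348525568)]]
han [array([516.6, -52. , 167.7]), [np.float64(1.23364274824349), np.float64(1.2336427482434715)]]
mark [array([ 554.3, -130.7,  104.1]), [np.float64(0.6920499962056312), np.float64(0.6920499962054848)]]
```

```bash
python3 -m jog '[-18,50,0,0.8,85,-37,80,0,0.8,85,-37,107.7,20,0.8,60,-37,107.7,60,0.8,60,-37,107.7,60,0.8,60,-37,107.7,60,0.8,60]'
cat > snap.py <<'E'
import sys,pickle
from h import *
n=sys.argv[1];cam=sys.argv[2] if len(sys.argv)>2 else "wrist"
s=read_state();c=camera_params(cam);p,d=get_image(cam);cv2.imwrite(f"pics/{n}.png",p);pickle.dump((c,s),open(f"pics/{n}.pkl","wb"))
cv2.imwrite(f"pics/{n}b.png",cv2.resize(p,(768,576),interpolation=cv2.INTER_CUBIC))
print(s["clock"],s["eef_pos"].round(1),s["tool_rot"].round(4),s["force"].round(1),s["width"])
E
python3 snap.py w2
```

```text
clock: 2.37
eef_pos: [543.6, 164.1, 343.2]
tool_rot: [-3.139, -0.005, 3.008]
force: [0.4, 0.1, 1.2]
width: 59.8
2.3667 [543.6 164.1 343.2] [-3.1392 -0.0046  3.0075] [0.4 0.1 1.2] 59.75416969215065
```

View pics/w2b.png

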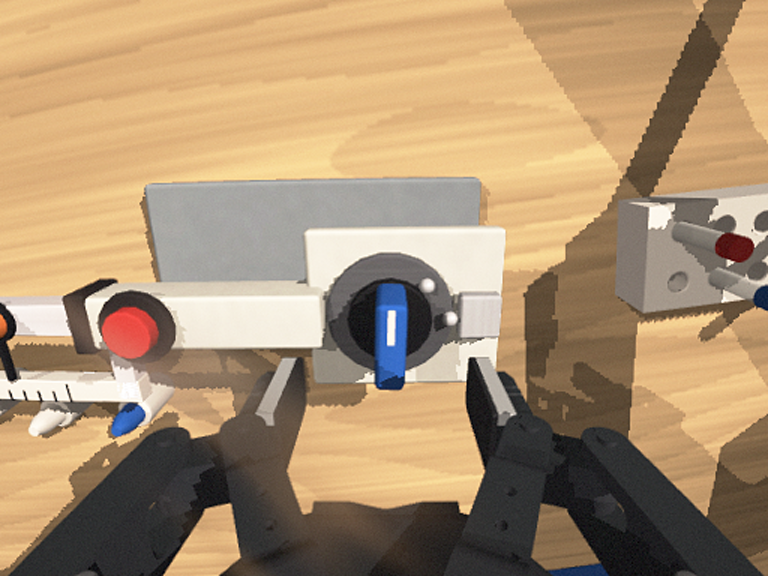

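```bash
python3 - <<'E'
from h import *
import pickle
c1,s=pickle.load(open("pics/w1.pkl","rb"));c2,s=pickle.load(open("pics/w2.pkl","rb"))
print(tri([ray("wrist",(375.7,236.6),c1),ray("wrist",(260.5,224.3),c2)]), atz("wrist",(260.5,224.3),146,c2))
# slot white centre
print(tri([ray("wrist",(378.2,227.3),c1),ray("wrist",(260.5,218),c2)]))
# button
print("btn",tri([ray("wrist",(235.1,228.9),c1),ray("wrist",(130.5/1.5,333/1.5),c2)]),atz("wrist",(130.5/1.5,333/1.5),129,c2))
crop("pics/w2.png","pics/w2k.png",225,170,80,100,6)
E
```

```text
(array([541.82389804, 165.46210087, 145.85186099]), [np.float64(2.47054775100205), np.float64(2.470547751002127)]) [539.10460226 166.06980644 146.        ]
(array([534.20228325, 166.67354504, 147.65466102]), [np.float64(0.21118143955501942), np.float64(0.211181439555194)])
btn (array([530.71008497,  36.12272574, 124.99589538]), [np.float64(0.2507887152266233), np.float64(0.2507887152265226)]) [528.99690633  39.18480497 129.        ]
```

View pics/w2k.png

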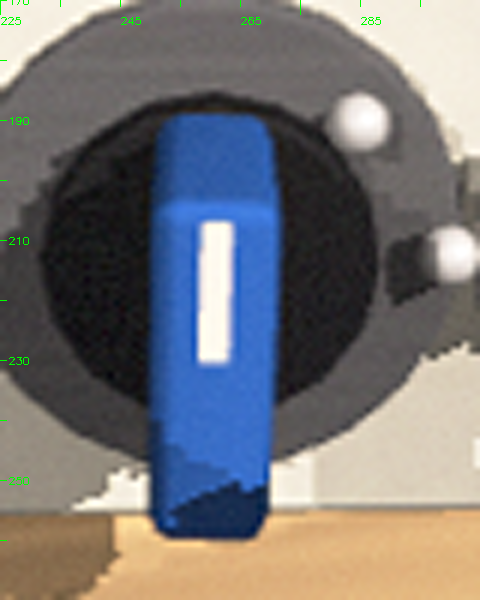

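```bash
python3 - <<'E'
from h import *
import pickle
c1,s=pickle.load(open("pics/w1.pkl","rb"));c2,s=pickle.load(open("pics/w2.pkl","rb"))
print(tri([ray("wrist",(375.7,236.6),c1),ray("wrist",(260.8,231.7),c2)]), atz("wrist",(260.8,231.7),146,c2))
a=atz("wrist",(260.8,204.5),146,c2);b=atz("wrist",(259.5,259),146,c2);print(a,b,np.degrees(np.arctan2(*(b-a)[1::-1])))
E
```

```text
(array([544.79390762, 165.53407302, 145.36631349]), [np.float64(0.07071843494939493), np.float64(0.07071843494940284)]) [544.40460631 165.58053169 146.        ]
[525.50091429 168.02715838 146.        ] [564.6931043  162.06699747 146.        ] -8.647014984573376
```

```bash
python3 -m jog '[-0.8,1.4,25,0,60,-0.8,1.4,50,0,60,-0.8,1.4,50,0,60,-0.8,1.4,50,0,30,-0.8,1.4,50,0,5,-0.8,1.4,50,0,5,-0.8,1.4,50,0,5,-0.8,1.4,50,0,5,-0.8,1.4,50,0,5,-0.8,1.4,50,0,5]'
python3 snap.py w3
```

```text
clock: 3.25
eef_pos: [546.6, 164.8, 296.9]
tool_rot: [3.139, 0.003, 3.005]
force: [-1.2, 0.1, 6.3]
width: 12.7
3.25 [546.6 164.8 296.9] [3.1394 0.0033 3.005 ] [-1.2  0.1  6.3] 12.651438013138876
```

View pics/w3b.png

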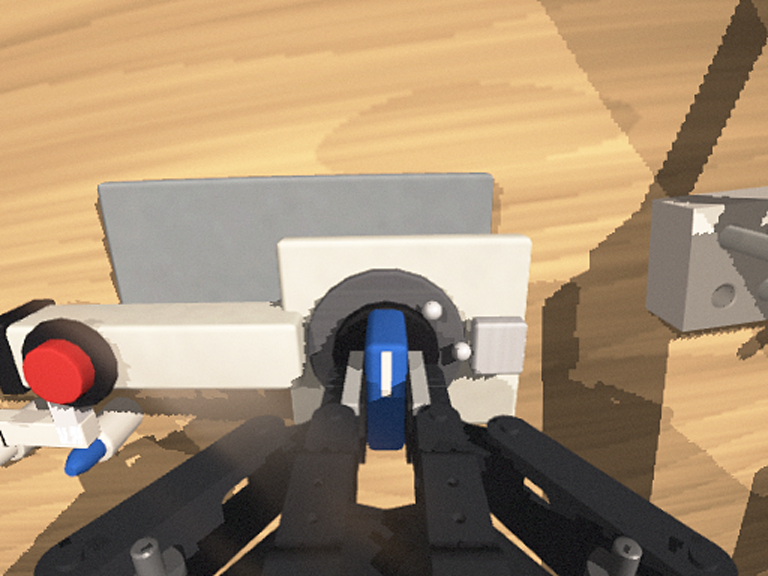

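```bash
python3 -m jog '[0,0,-1,5,5,0,0,-2,10,5,0,0,-2,15,5,0,0,-2,20,5,0,0,-2,25,5,0,0,-2,30,5,0,0,-2,35,5,0,0,-2,40,5,0,0,-2,45,5,0,0,-2,50,5,0,0,-2,55,5,0,0,-2,60,5,0,0,-2,65,5,0,0,-2,70,5,0,0,-2,71,5,0,0,-2,71,5,0,0,-2,71,5]'
python3 snap.py w4
```

```text
clock: 4.72
eef_pos: [546.0, 164.1, 297.0]
tool_rot: [3.141, 0.0, 1.768]
force: [1.5, -1.5, -2.0]
width: 13.0
4.7167 [546.  164.1 297. ] [3.1409e+00 2.0000e-04 1.7675e+00] [ 1.5 -1.5 -2. ] 12.973737707771827
```

View pics/w4b.png

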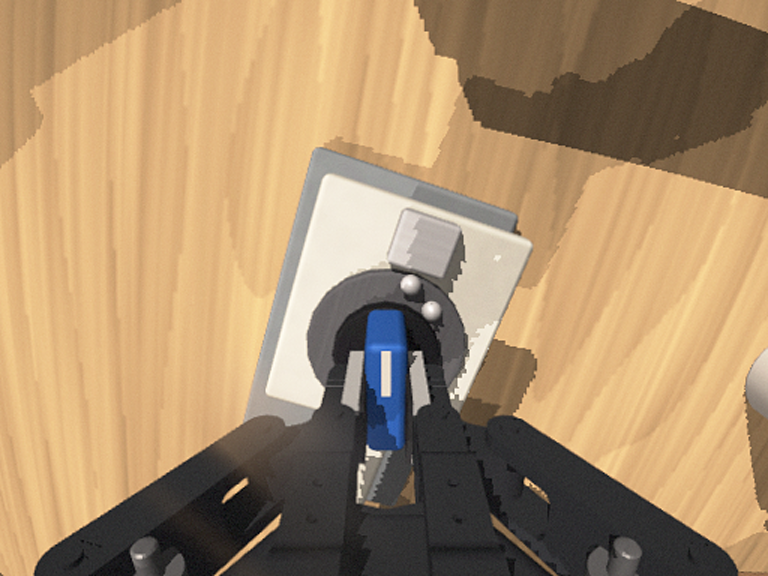

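```bash
python3 -m jog '[0,0,0,0,30,0,0,0,0,60,0,0,0,0,60,0,0,0,0,60,0,0,-30,0,60,0,0,-60,0,60,0,0,-60,0,60,0,0,-60,0,60]'
python3 snap.py w5
```

```text
clock: 5.43
eef_pos: [546.4, 164.5, 358.5]
tool_rot: [3.138, -0.001, 1.766]
force: [-0.1, 0.3, -0.4]
width: 59.8
5.4333 [546.4 164.5 358.5] [ 3.1377e+00 -9.0000e-04  1.7661e+00] [-0.1  0.3 -0.4] 59.84052854230888
```

View pics/w5b.png

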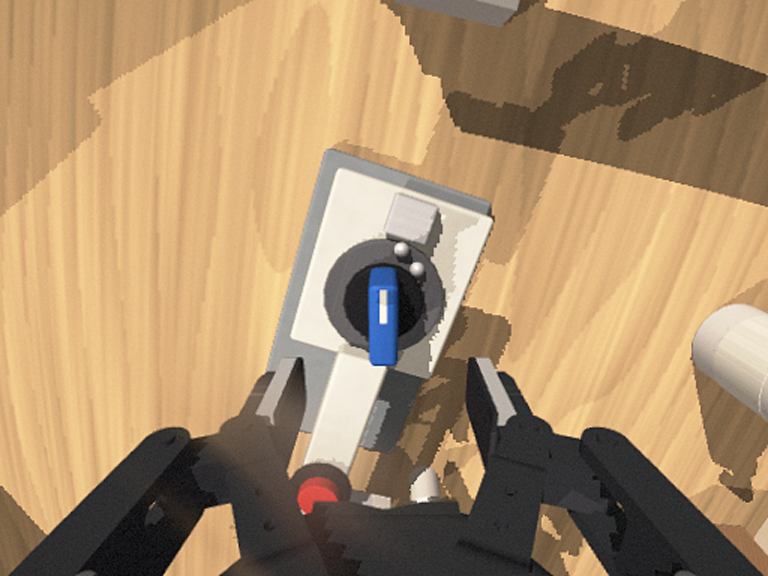

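```bash
python3 -m jog '[-20,-7,0,-7,30,-40,-14,0,-14,0,-60,-21,0,-21,0,-80,-28,0,-28,0,-100,-35,0,-35,0,-122.4,-41.7,0,-42,0,-122.4,-41.7,0,-49,0,-122.4,-41.7,10,-56,0,-122.4,-41.7,20,-63,0,-122.4,-41.7,28,-70,0,-122.4,-41.7,28,-72,0,-122.4,-41.7,28,-72,0,-122.4,-41.7,28,-72,0]'
python3 snap.py w6
```

```text
clock: 6.57
eef_pos: [528.3, 36.1, 327.8]
tool_rot: [-3.142, -0.002, 3.021]
force: [-0.4, 0.8, -0.3]
width: 0.0
6.5667 [528.3  36.1 327.8] [-3.1416e+00 -2.0000e-03  3.0209e+00] [-0.4  0.8 -0.3] 0.0396913235387329
```

View pics/w6b.png

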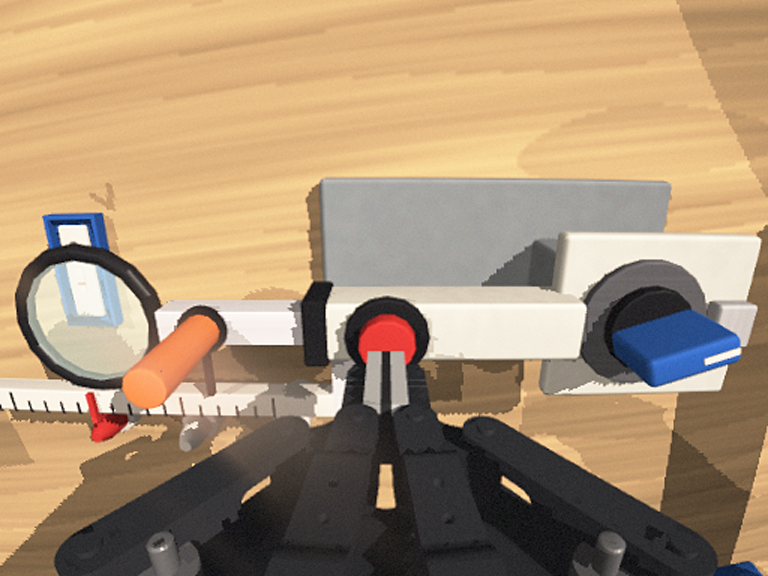

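```bash
python3 -m jog '[-1,0.5,12,0,0,-1,0.5,22,0,0,-1,0.5,27,0,0,-1,0.5,30,0,0,-1,0.5,33,0,0,-1,0.5,34,0,0,-1,0.5,34,0,0]'
```

```text
clock: 7.2
eef_pos: [529.3, 36.7, 296.2]
tool_rot: [3.141, -0.001, 3.022]
force: [-5.5, 0.2, 14.1]
width: 0.1
```

```bash
python3 -m jog '[0,0,2,0,0,0,0,3,0,0,0,0,3,0,0]'
python3 -m jog '[0,0,-15,0,0,0,0,-40,0,0,0,0,-60,0,0,0,0,-60,0,0,0,0,-60,0,0]'
python3 snap.py w7;python3 snap.py s7 side
python3 - <<'E'
from h import *
crop("pics/w7.png","pics/w7c.png",200,180,110,80,7)
crop("pics/s7.png","pics/s7c.png",205,135,80,90,6)
E
```

```text
clock: 7.45
eef_pos: [529.2, 36.6, 295.7]
tool_rot: [3.141, 0.0, 3.022]
force: [-9.7, -0.1, 37.1]
width: -0.2
clock: 7.87
eef_pos: [530.0, 36.6, 352.7]
tool_rot: [3.141, 0.003, 3.022]
force: [-0.1, 0.7, -0.4]
width: 0.2
7.8667 [530.   36.6 352.7] [3.1409e+00 2.6000e-03 3.0222e+00] [-0.1  0.7 -0.4] 0.1906624691972314
7.9167 [529.5  36.6 351.7] [3.1415e+00 3.0000e-04 3.0224e+00] [-0.8 -0.1  0.1] 0.1808778295468788
```

View pics/w7b.png

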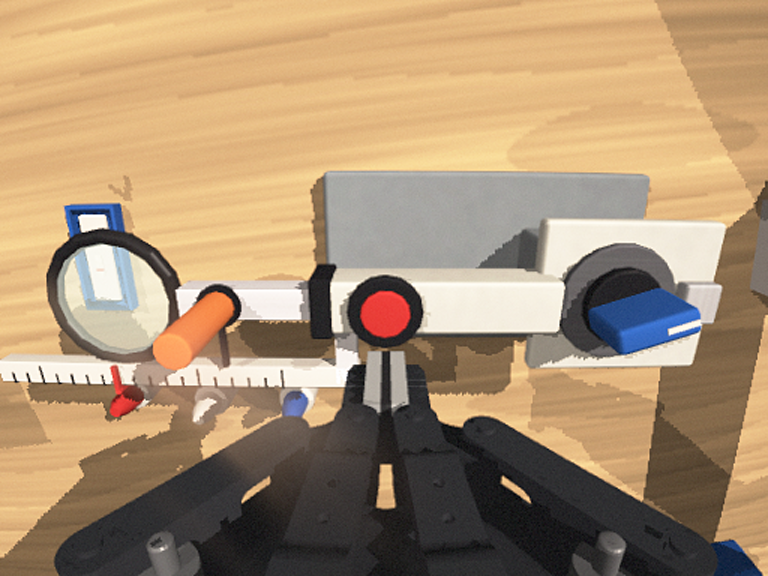

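View pics/w7c.png

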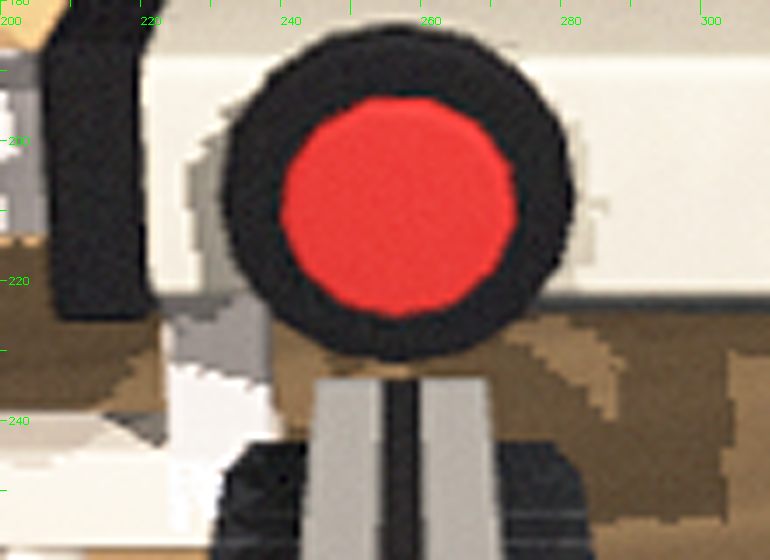

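```bash
python3 - <<'E'
from h import *
import pickle
c=[pickle.load(open(f"pics/{n}.pkl","rb"))[0] for n in("w1","w6","w7")]
uv=[(126.8,247.6),(97.5,258.7),(115,232.8)]
for a,b in zip(uv,c): print(atz("wrist",a,165,b).round(1))
print(tri([ray("wrist",a,b) for a,b in zip(uv,c)]))
crop("pics/w7.png","pics/w7m.png",50,190,160,95,5)
E
```

```text
[519.  -52.9 165. ]
[518.9 -52.2 165. ]
[518.  -52.5 165. ]
(array([518.18758983, -51.98364657, 165.846683  ]), [np.float64(0.41791431887667496), np.float64(0.4669524195670302), np.float64(0.559257121252342)])
```

View pics/w7m.png

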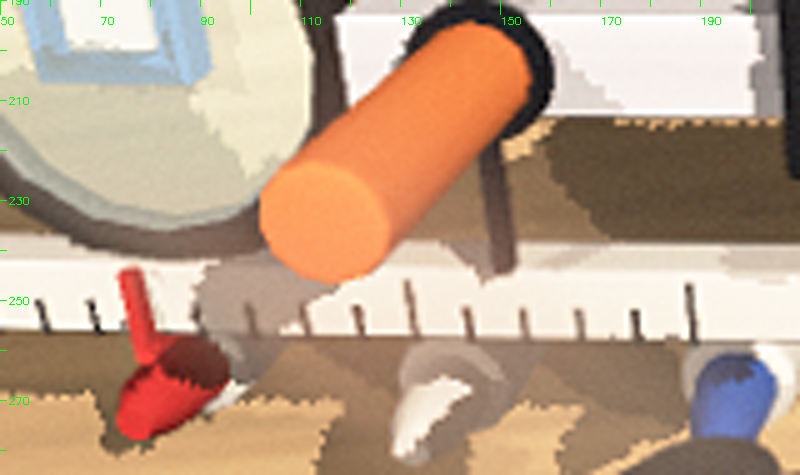

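```bash
python3 - <<'E'
from h import *
import pickle
y=np.array([.1187,.993]);y/=np.linalg.norm(y)
for n,p,m in(("w1",(153.2,252.6),(92.6,252)),("w7",(150,244.2),(76,243.8))):
    c=pickle.load(open(f"pics/{n}.pkl","rb"))[0]
    P=atz("wrist",p,112,c);M=atz("wrist",m,109,c);print(n,P.round(1),M.round(1),-(M-P)[:2]@y)
c=pickle.load(open("pics/w7.pkl","rb"))[0]
a=atz("wrist",(57.5,250),106,c);b=atz("wrist",(187.6,247),106,c);print("ticks",a,b,np.linalg.norm(a-b),np.arctan2(*(b-a)[:2]))
a=atz("wrist",(50,189+48/5+0,),106,c)
E
```

```text
w1 [554.8 -57.1 112. ] [ 548.7 -126.6  109. ] 69.66275218021026
w7 [555.1 -58.2 112. ] [ 549.4 -126.4  109. ] 68.39143125113443
ticks [ 555.17748826 -149.02127791  106.        ] [564.53259877 -28.71488927 106.        ] 120.66957047908369 0.07760454618509621
```

```bash
python3 -m jog '[0,-30,0,0,60,0,-60,0,0,60,0,-89.8,0,0,60,0,-89.8,0,0,60,0,-89.8,0,0,60]'
python3 snap.py w8
```

```text
clock: 8.38
eef_pos: [518.3, -54.7, 350.5]
tool_rot: [-3.141, -0.003, 3.018]
force: [0.3, -0.1, 0.6]
width: 59.4
8.3833 [518.3 -54.7 350.5] [-3.1407e+00 -2.5000e-03  3.0179e+00] [ 0.3 -0.1  0.6] 59.353514227661606
```

View pics/w8b.png

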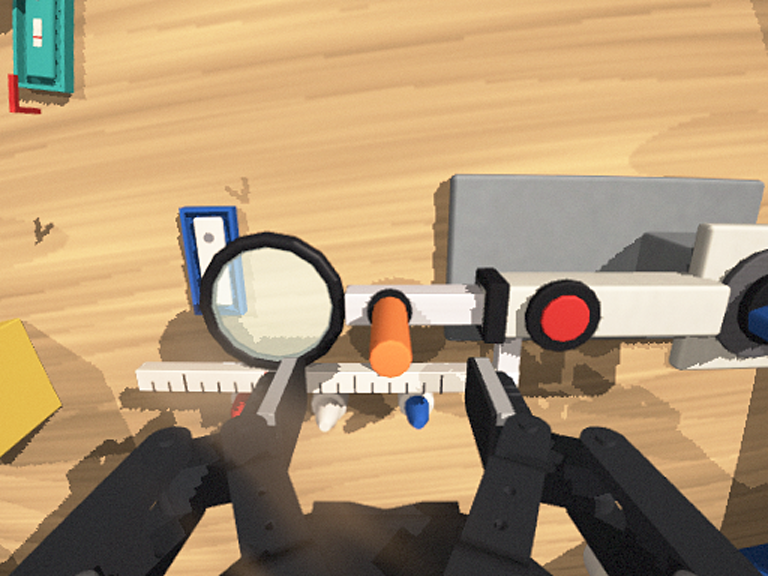

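```bash
python3 -m jog '[0,1,25,0,60,0,1,50,0,60,0,1,51,0,60,0,1,51,0,35,0,1,51,0,5,0,1,51,0,5,0,1,51,0,5,0,1,51,0,5,0,1,51,0,5,0,1,51,0,5]'
python3 snap.py w9
```

```text
clock: 9.27
eef_pos: [519.5, -52.8, 302.0]
tool_rot: [-3.14, 0.002, 3.021]
force: [-1.2, -4.3, 6.6]
width: 16.6
9.2667 [519.5 -52.8 302. ] [-3.1403e+00  2.5000e-03  3.0213e+00] [-1.2 -4.3  6.6] 16.608610866178598
```

View pics/w9b.png

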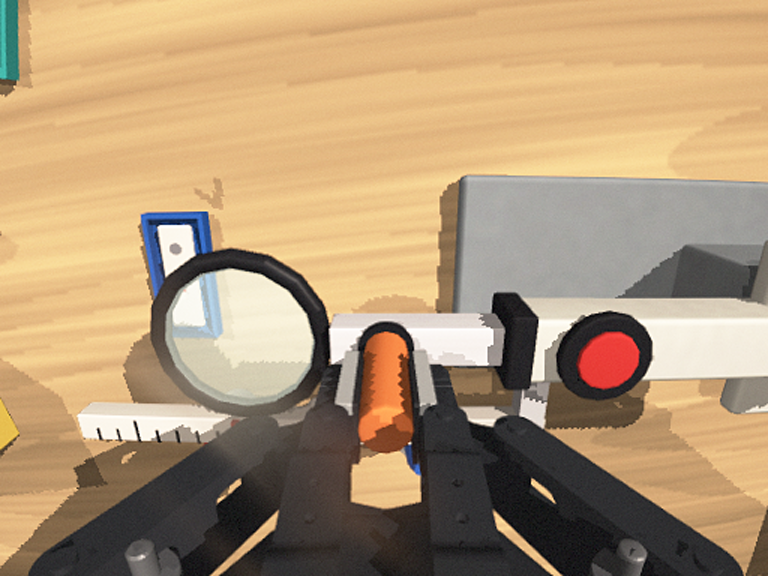

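```bash
python3 -m jog '[0,-5,0,0,5,0,-12,0,0,5,0,-20,0,0,5,0,-28,0,0,5,0,-36,0,0,5,0,-44,0,0,5,0,-52,0,0,5,0,-59,0,0,5,0,-65,0,0,5,0,-69,0,0,5,0,-69,0,0,5,0,-69,0,0,5,0,-69,0,0,5]'
python3 snap.py w10;python3 snap.py s10 side;python3 snap.py t10 top
python3 - <<'E'
from h import *
crop("pics/s10.png","pics/s10c.png",210,165,110,90,7)
crop("pics/t10.png","pics/t10c.png",230,150,100,70,7)
E
```

```text
clock: 10.4
eef_pos: [511.7, -118.0, 302.0]
tool_rot: [3.138, 0.002, 3.024]
force: [-0.1, 4.4, 7.7]
width: 16.8
10.4 [ 511.7 -118.   302. ] [3.1385e+00 2.0000e-03 3.0239e+00] [-0.1  4.4  7.7] 16.805256191797525
10.45 [ 511.7 -117.9  302. ] [3.1385e+00 2.0000e-03 3.0240e+00] [-1.4  4.   7.5] 16.509559425866996
10.5 [ 511.7 -117.9  302. ] [3.1385e+00 1.9000e-03 3.0240e+00] [0.  4.3 7.2] 16.554649454465213
```

View pics/w10b.png

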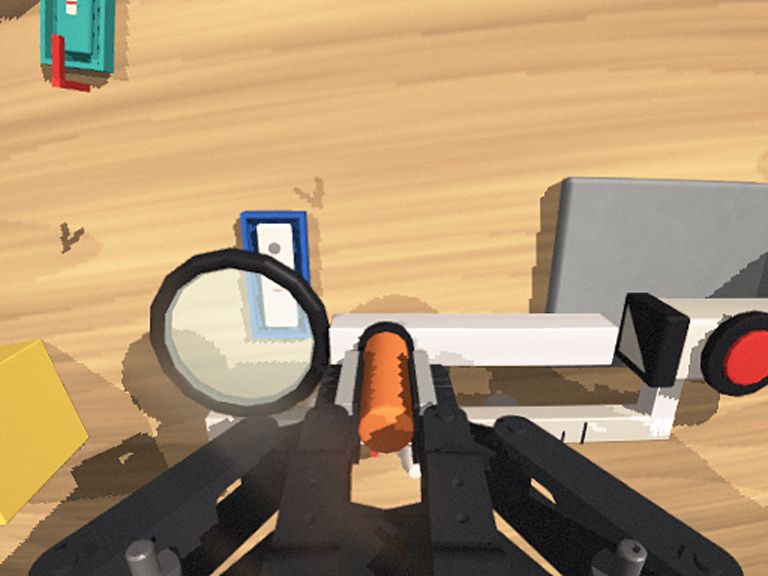

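View pics/s10c.png

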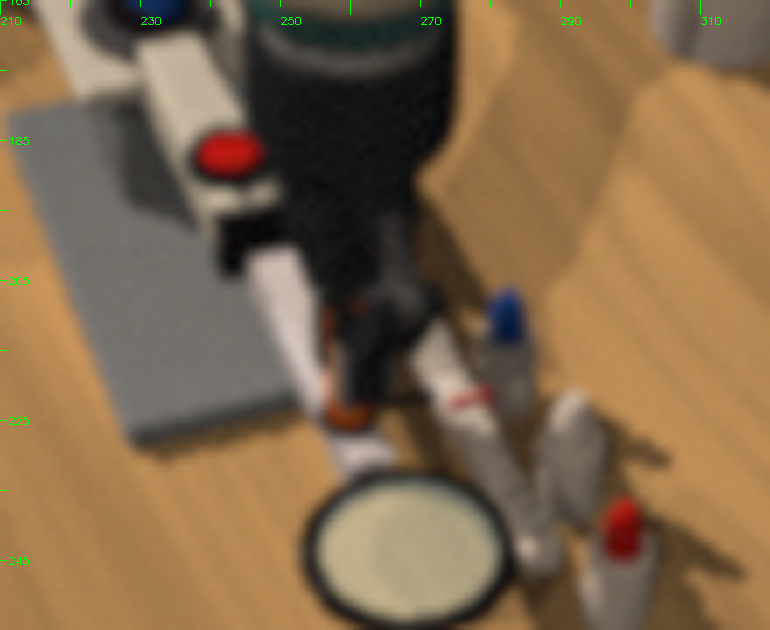

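View pics/t10c.png

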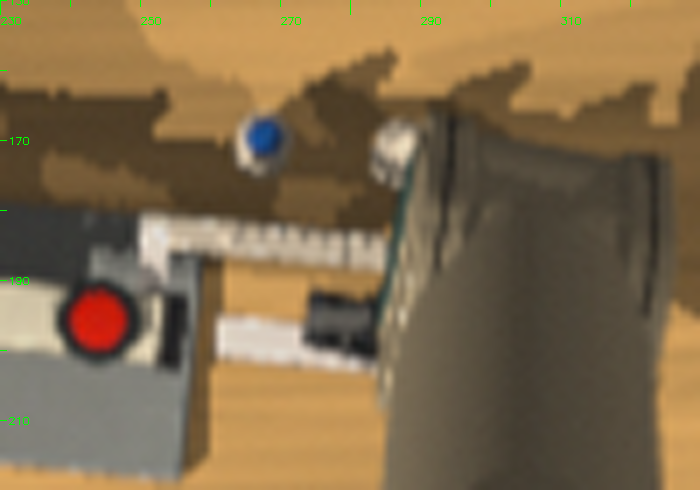

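```bash
python3 - <<'E'
from h import *
crop("pics/w10.png","pics/w10c.png",215,205,90,120,6)
crop("pics/w6.png","pics/w6m.png",40,230,130,70,6)
E
```

```text
(no output)
```

View pics/w10c.png

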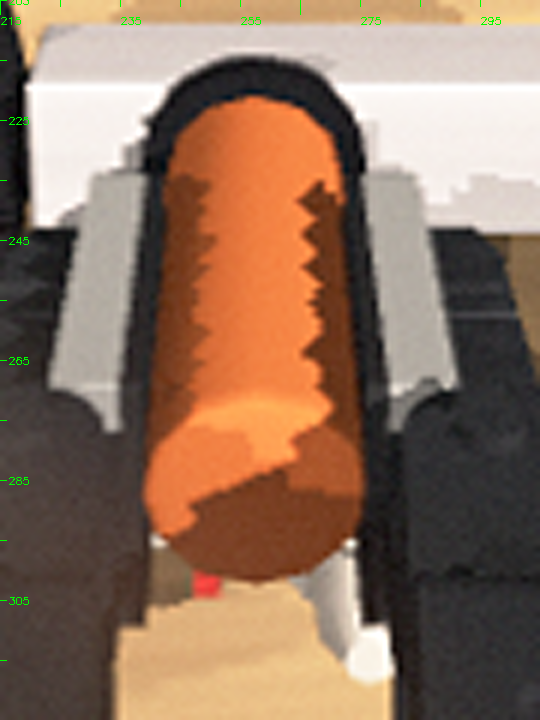

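View pics/w6m.png

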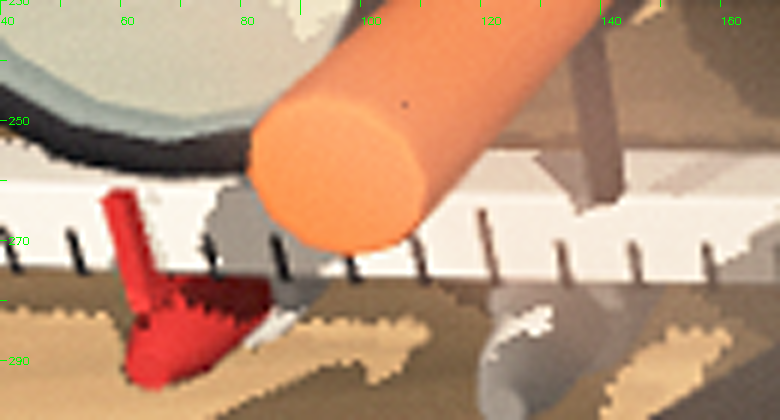

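```bash
python3 - <<'E'
from h import *
import pickle
y=np.array([.1187,.993]);y/=np.linalg.norm(y);x=np.array([y[1],-y[0]])
c=pickle.load(open("pics/w6.pkl","rb"))[0]
P=atz("wrist",(140.8,263.3),112,c);M=atz("wrist",(59.8,261.8),109,c);print("w6",P.round(1),M.round(1),-(M-P)[:2]@y)
c,s=pickle.load(open("pics/w10.pkl","rb"))
e=s["eef_pos"][:2]+0
for z in(105,109):
  M=atz("wrist",(249.5,302.5),z,c);d=M[:2]-e;print(M,"rel eef stand x,y",d@x,d@y)
for uv in((146/6+215,560/6+205-12),):pass
# handle axis from base/top in w10
for uv,z in (((256.5,(520)/6+205),165),):
  H=atz("wrist",uv,z,c);d=H[:2]-e;print("handle top",d@x,d@y)
# side prediction
o=np.array([518.6,-52.5])+50*y  # mouth
def W(sx,sy,z): return np.r_[o+sx*x+sy*y,z]
for ext in(63,66,69,72): print(ext,proj("side",W(12,-50-ext,112)),proj("side",W(36,-50-ext,112)))
print("mark",proj("side",W(37,-119,109)),proj("side",W(55,-119,109)))
E
```

```text
w6 [555.2 -57.8 112. ] [ 549.1 -126.4  109. ] 68.85205545833229
[ 569.82036299 -130.07912981  105.        ] rel eef stand x,y 59.137564403962166 -5.080306529782757
[ 566.47053361 -129.56882622  109.        ] rel eef stand x,y 55.75084562898639 -4.97120737360619
handle top 2.1856977990501365 -0.2027112183376766
63 [263.05294482 221.11681222] [271.28627848 219.02400643]
66 [263.4321512  221.86168903] [271.68137552 219.75960924]
69 [263.81304495 222.60986723] [272.07821109 220.49845057]
72 [264.19563635 223.36136677] [272.4767956  221.24054986]
mark [272.39202636 221.18399089] [278.50743173 219.61607413]
```

```bash
python3 -m jog '[0,-2,0,0,5,0,-4,0,0,5,0,-4,0,0,5,0,-4,0,0,5]'
python3 snap.py w11;python3 snap.py s11 side
python3 - <<'E'
from h import *
crop("pics/w11.png","pics/w11c.png",215,205,90,120,6)
crop("pics/s11.png","pics/s11c.png",250,205,40,30,18)
E
```

```text
clock: 10.88
eef_pos: [511.3, -121.7, 302.0]
tool_rot: [3.138, 0.002, 3.024]
force: [-1.1, 4.7, 7.7]
width: 16.9
10.8833 [ 511.3 -121.7  302. ] [3.1383e+00 1.9000e-03 3.0244e+00] [-1.1  4.7  7.7] 16.945088046884774
10.9333 [ 511.2 -121.7  302. ] [3.1383e+00 1.8000e-03 3.0244e+00] [-0.1  4.7  7.9] 16.55326155357729
```

View pics/w11c.png

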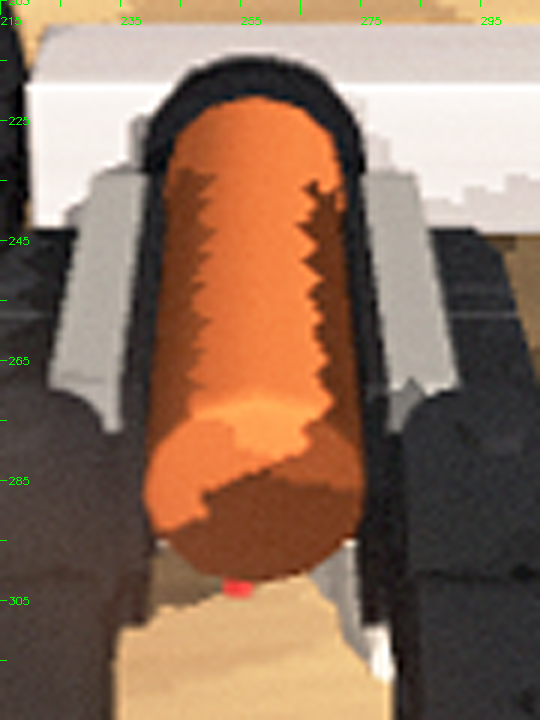

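View pics/s11c.png

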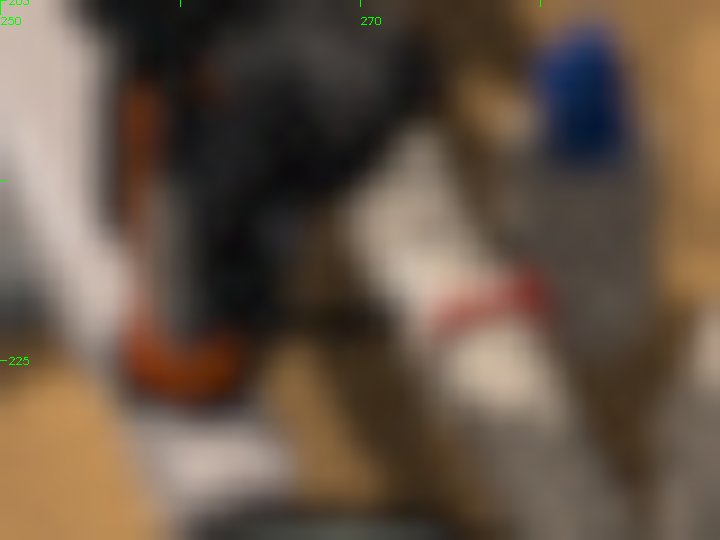

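```bash
python3 - <<'E'
from h import *
import pickle
y=np.array([.1187,.993]);y/=np.linalg.norm(y);x=np.array([y[1],-y[0]])
for n,r in (("w10",249.5),("w11",254.7)):
  c,s=pickle.load(open(f"pics/{n}.pkl","rb"));e=s["eef_pos"][:2]
  d=atz("wrist",(r,303),109,c)[:2]-e;h=atz("wrist",(257.4,291),165,c)[:2]-e
  # collar/base of handle at z112: x-range 145..363 -> 
  b=atz("wrist",((145+365)/12+215,225+4),112,c)[:2]-e
  print(n,d@x,d@y,"top",h@x,h@y,"base",b@x,b@y,"ext eef",-(e-np.array([519.5,-52.8]))@y, "pos",-(e-np.array([518.6,-52.5]))@y)
  # fixed reference: button centre in w10/w11?
E
```

```text
w10 56.19239535818565 -4.9745078011259825 top 1.8146625651191297 0.2071168230557664 base -3.53627797674857 0.5105974681820541 ext eef 65.67993559012004 pos 65.87099234174893
w11 56.18147127802272 -1.2205125441559208 top 1.8135854584036284 0.2338751663356651 base -3.5409457548511125 0.5457916670388973 ext eef 69.42106772414374 pos 69.61212447577263
```

```bash
python3 - <<'E'
from h import *
a=np.mean([get_image("side")[0].astype(float) for _ in range(8)],axis=0)
np.save("pics/sa.npy",a)
b=a[212:232,258:286]; 
im=cv2.resize(np.clip((b-20)*1.8,0,255).astype(np.uint8),None,fx=26,fy=26,interpolation=cv2.INTER_NEAREST)
cv2.imwrite("pics/sa.png",im)
R=a[:,:,2]-a[:,:,1]
print("red");
for u in range(273,282): print(u,R[216:228,u].astype(int))
print("grey")
for u in range(263,275): print(u,a[216:230,u].mean(1).astype(int))
E
```

```text
red
273 [17 17 17 17 19 23 28 26 19 15 14 15]
274 [16 16 17 19 25 38 46 37 21 15 14 15]
275 [14 15 16 18 28 47 57 36 20 17 14 13]
276 [15 14 14 17 31 52 55 30 20 20 18 15]
277 [15 13 12 18 36 54 48 26 20 21 20 17]
278 [12 11 10 22 46 60 43 24 20 20 20 17]
279 [ 9  8  9 21 48 61 44 27 20 18 18 16]
280 [ 8  8  7 13 27 37 33 25 18 16 16 15]
281 [ 7  8  7  8 11 13 14 13 13 14 13 13]
grey
263 [ 19  14  14  15  16  16  19  24  33  36  43  62 103 148]
264 [ 15  13  14  15  18  18  20  26  38  52  67  83 102 133]
265 [ 16  22  24  26  28  28  25  34  57  78  90  96 100 117]
266 [ 21  32  38  41  42  39  31  41  68  88  96 100 100 106]
267 [ 28  42  46  47  46  42  32  34  55  73  85  92  97 101]
268 [44 58 56 50 44 39 28 28 41 53 63 72 84 92]
269 [79 93 87 72 56 40 26 28 38 46 48 53 61 72]
270 [120 133 128 113  92  64  37  32  41  45  45  45  48  53]
271 [145 155 156 153 138 103  65  52  52  48  45  44  44  45]
272 [151 156 164 178 174 146 114  97  82  65  54  48  46  45]
273 [148 147 158 180 189 176 150 126 106  87  73  64  57  52]
274 [134 136 149 172 184 172 140 119 116 114 102  89  75  65]
```

View pics/sa.png

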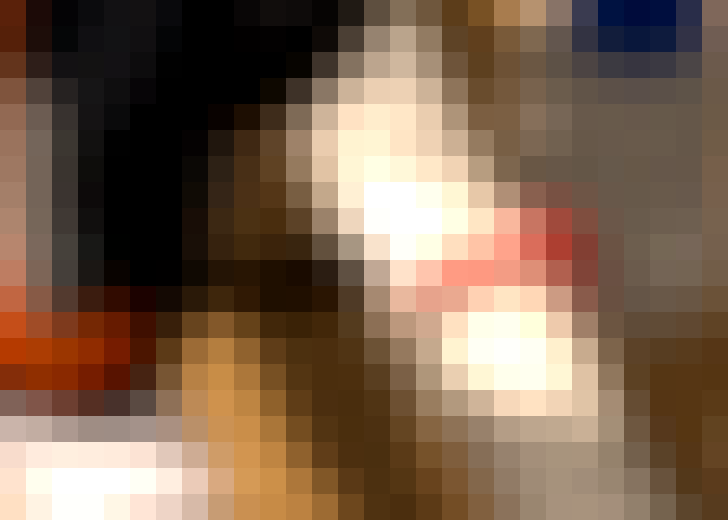

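```bash
python3 -m jog '[0,-0.9,0,0,5,0,-0.9,0,0,5,0,-0.9,0,0,5,0,-0.9,0,0,5,0,-0.9,0,0,5,0,-0.9,0,0,5]'
python3 - <<'E'
from h import *
import pickle
fs=[get_image("side")[0].astype(float) for _ in range(8)]
a=np.mean(fs,axis=0)
R=a[:,:,2]-a[:,:,1]
for u in range(274,280):
    w=np.clip(R[217:226,u]-22,0,None);print(u,(w*np.arange(217,226)).sum()/w.sum())
for u in range(264,272): print(u,a[218:227,u].mean(1).astype(int))
E
python3 snap.py w12
```

```text
clock: 11.88
eef_pos: [511.2, -122.4, 302.0]
tool_rot: [3.138, 0.002, 3.025]
force: [0.1, 5.8, 8.1]
width: 16.8
274 221.87860082304528
275 221.69865067466267
276 221.50539291217257
277 221.2572347266881
278 221.03418803418805
279 221.0794078061911
264 [16 15 18 18 19 22 34 49 64]
265 [25 27 29 28 25 29 51 74 88]
266 [40 41 43 40 33 35 59 82 95]
267 [47 47 48 44 34 31 48 70 83]
268 [56 50 46 42 30 27 38 52 63]
269 [87 72 56 41 28 26 37 45 48]
270 [128 113  93  65  37  30  39  45  44]
271 [156 154 142 108  66  50  50  48  45]
12.2833 [ 511.2 -122.4  302. ] [3.1380e+00 1.9000e-03 3.0246e+00] [0.3 6.2 7.5] 16.60912931438423
```

View pics/w12b.png

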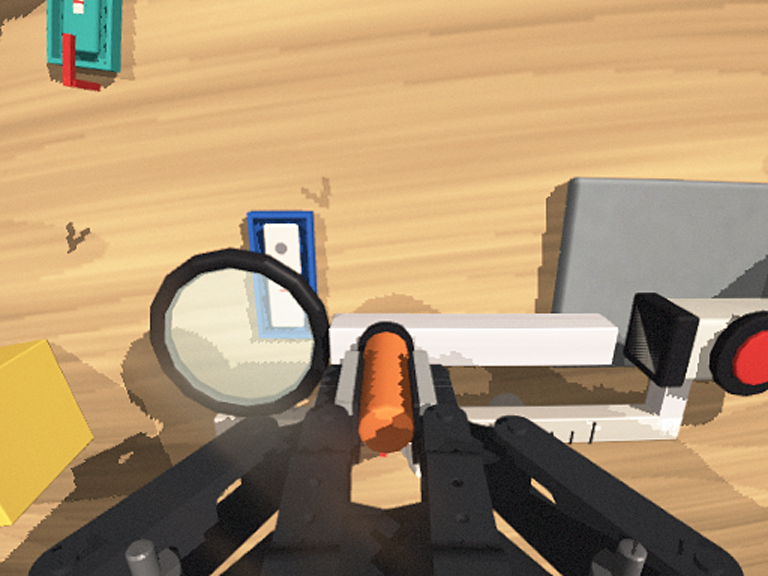

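```bash
python3 -c "
from cell import *
print(finish_job())"
```

```text
the job is handed in; nothing more can be done
None
```

The job is handed in at about 12.3 s on the robot's clock, with the gripper still holding the orange handle and the boom pulled out to the mark.

- **Knob:** I turned it clockwise with the bar gripped. After I let go, the wrist picture showed it standing at about 1.25 rad, past the 1.05 rad click.
- **Button:** I pushed it with closed fingertips until it stopped. The force rose from 14 to 37 N over the last 3 mm of commanded push, while the tool moved only 0.5 mm. The picture afterwards showed it down.
- **Boom:** The arm's position gives an extension of about 70.2 mm. It held steady for about half a second after the last move, with 6 N of spring pull.

**Where the checks disagreed:** the gripper hid the pointer from the wrist camera, so I could not see it directly against the mark at close range. The measurements put the mark at different extensions:

| Measurement | Mark at extension |
|---|---|
| Pointer to mark, before gripping | 68.4 to 69.7 mm |
| Handle to mark, before gripping | 69.9 mm |
| Averaged side pictures, after the pull | about 70.7 mm |
| Wrist picture, after the pull | about 71 mm |

I settled in the middle, so the pointer should be within about 1 to 1.5 mm of the mark.

I saw no contact with the bottles, rack or boxes, and the bottles were standing in the side pictures taken during the pull. I took no separate picture of the rack and boxes at the end.

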